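# Bring the pipette to the open vial

## Robot

A 7-joint arm with a two-finger parallel gripper is mounted at the origin on a cart in front of the work surface, level with it; the furniture and walls round the work are solid. World frame = base frame: x ahead of the robot, y to its left, z up, the work surface at z = 0. Lengths are in m, angles in rad, forces in N, time in s.
With the tool pointing down it reaches from about 0.4 to 0.85 m from the base axis. Payload 10.4 kg.
Tool frame: the origin (TCP) lies at the very end of the fingers, on their centre line; the grasp point (between the pads) lies 19 mm behind it; z points along the fingers, x is the direction in which the jaws open and shut, and the axes are right-handed (so a half turn about z gives the same grasp; the last joint's range is limited). The gripper opens to 87 mm and grips with 3 to 60 N. Pads are 19 mm wide; open, the fingers measure 117 mm over their backs; the gripper's body (75 mm by 190 mm) begins 51 mm behind the grasp point.
Start: joints at [1.132, 0.332, -0.065, 1.46, 0.022, 1.35, -0.088], TCP at [0.252, -0.572, 0.223] pointing down, gripper open.
Joint ranges: [-2.6, 2.6], [-0.5, 2.12], [-1.47, 1.34], [0.16, 2.42], [-1.27, 4.41], [0.06, 2.06], [-2.6, 2.6]. Speed limits (rad/s): [2.22, 2.22, 2.79, 2.79, 3.14, 3.14, 3.14].

## Interface

Orientations are given as a unit quaternion [x, y, z, w].
In Python, from bench import r gives the robot as it stands. The module is installed in compiled form; this text tells all that it offers.
- The arm moves only by the tool carry_out, never from a script. Its argument "commands" is a list that holds one entry, the list of rows, each a list of 7 numbers: the closure in counts, from 0 (fully open) to 255 (shut), then the shift along the tool's x, y, z in units of 25 mm (1.0 is 25 mm), then the turn, a rotation vector about the tool's x, y, z in units of 5 degrees (1.0 is 5 degrees). A call has 1 to 12 rows; each row is the pose to reach, as a shift and turn from the pose measured when the call began, along the tool's axes at that moment; what a row does not reach only later rows make up. A row lasts 1/8 s, in which the tool goes at most 62.5 mm and 10.7 degrees, less where a joint would pass 70% of its speed; a pose out of reach is approached as far as the arm can. A call with a gripper value outside its range is refused whole. The fingers move at their own pace and stop on an object; "grip_force" is the grip in N (left out, the last holds). Time passes only in rows, so rows that repeat a pose let the fingers close. It gives the time, the measured TCP pose, the force and the opening at its end, in the units of the state.
- r.read_state(): the state, without advancing time (a new reading comes with each control period).
- r.camera(name): name is "scene" or "top" or "wrist"; returns the picture (420x560x3 uint8, blue, green, red); there is no depth.
- r.camera_info(name): a dict with "fx", "fy", "cx", "cy" (pixels), "origin" and "rotation" of the camera in the world. Camera axes: x right, y down, z forward; pixel columns grow to the right and rows downward; lengths in m; the calibration is good to about 2 mm. A picture is of the moment at which its call begins: read the wrist's pose just before it. camera_info takes no time and is no camera call; for the wrist camera it gives the pose at the moment of the call.
- r.close_job(): hands the job in, once; it reports no verdict.
The state is a dict: "time": time; "joint_positions": joint angles; "joint_vel": joint speeds; "joint_torque": joint torques, N m; "ee_pos": TCP position; "eef_rot": TCP orientation; "ft_force": force on the tool from outside, world axes, zero at the start; "torque": the same for the moment, N m; "width": finger opening in m.
Only numpy, scipy, OpenCV 4.12 (cv2) and the standard library are available. Lean on these libraries where they do the work, as an engineer would, in place of code of your own. Each camera call takes 0.05 s, during which the arm holds its last target.

## Task

Lift the pipette with the blue button up off its stand, carry it over the glassware to the rack, and finish holding it still and upright with the end of its tip about a centimetre above the mouth of the one open vial, centred over it, ready to dispense; do not let go. Keep the pipette upright all the way, let its tip touch nothing, and leave the other pipette, the vials, the cap, the jars and the beaker undisturbed.

Things in the scene. Friction and masses are not known exactly. Their poses are not given: they have to be found in the camera images.
- pipette: The pipette to use, with BLUE button and blue band: 236 mm long, about 90 g, hanging upright and loose in the stand, at the stand's yaw. Origin at the lower end of its tip, on the axis (hung: 40 mm above the bench); z up. Up from there, mm: clear tip 0-50, shaft to 118 (21 thick at most), white handle 115-215, plunger and button 213-236 (17 diameter; fingers from above straddle it).
- handle (a point): Grip point of the blue pipette: on its axis, 196 mm above the tip's end, in the upper handle. The handle is 30 mm along the pipette's x and 26 mm along its y, with flat sides across y: grip it across y from above, at 180 to 210 mm. Axes as the pipette's.
- finger_rest (a point): Underside of the blue pipette's finger rest, 21 mm behind its axis (+x), 195 mm above the tip's end, where it hangs on the stand's blade. The rest is 14 mm wide, reaches back to x = 32.5 mm and turns down there (x 27.5 to 32.5) to 181 mm: its end hangs 14 mm down behind the blade, so the pipette must rise over 14 mm (take 30) straight up before it can move sideways.
- tip: The clear disposable tip, part of the blue pipette and fixed to it: a slim cone 50 mm long, 2.6 mm thick at its end, 7 mm at its top. Origin at its lower end (the same point as the pipette's origin), z up along it.
- other_pipette: A second pipette, same shape and size, with an ORANGE button and band, hanging at the stand's other place, 94 mm beside the first. Not to be moved. The two may hang either way round.
- stand: White stand for two pipettes, fixed, base 135 x 180 x 12 mm, metal upright plate at x = 45 to 52 mm, 216 mm tall; origin under its centre. Pipettes hang on its -x side, axes at x = -20, y = +47 and -47 mm, each on an upturned blade (14 wide, 6 thick, top 235 above the bench). A lower rest, 164-176 above the bench, backs each handle; its side cheeks, 17 mm off the axis, are open to -x.
- sample_rack: Blue block with 2 x 3 blind holes 42 mm apart, fixed, 98 mm (x) by 140 mm (y), 28 mm tall; origin at the centre of its underside. Five vials stand in it, in any order; one hole is empty.
- open_vial: The only vial without a cap: clear glass, 28 mm diameter, 60 mm tall with an open mouth, standing loose in a hole of the rack; origin at the centre of its underside, 4 mm above the bench, z up.
- mouth (a point): Centre of the open vial's mouth, level with its rim (64 mm above the bench); the mouth is 20 mm wide inside, the rim 24 mm outside; z up.
- vial_a: Brown glass vial of 28 mm diameter closed by a white screw cap, 62.5 mm tall, standing loose in a hole of the rack; origin at the centre of its underside, 4 mm above the bench. Not to be moved.
- vial_b: Brown glass vial of 28 mm diameter closed by a white screw cap, 62.5 mm tall, standing loose in a hole of the rack; origin at the centre of its underside, 4 mm above the bench. Not to be moved.
- vial_c: Brown glass vial of 28 mm diameter closed by a white screw cap, 62.5 mm tall, standing loose in a hole of the rack; origin at the centre of its underside, 4 mm above the bench. Not to be moved.
- vial_d: Brown glass vial of 28 mm diameter closed by a white screw cap, 62.5 mm tall, standing loose in a hole of the rack; origin at the centre of its underside, 4 mm above the bench. Not to be moved.
- loose_cap: The open vial's white cap, 27 mm diameter, 13.5 mm tall, lying on the bench before the rack; origin under its centre. Not to be moved.
- beaker: Small clear beaker, 75 mm wide, 70 mm tall, loose on the bench between stand and rack; origin at the centre of its underside. Not to be moved.
- jar_blue: Small brown jar with white lid and blue stripe, 53 mm diameter, 62 mm tall, loose between stand and rack; origin at the centre of its underside. Not to be moved.
- jar_black: Brown jar with black lid, 62 mm diameter, 74 mm tall, loose between stand and rack; origin at the centre of its underside. Not to be moved.

How it is judged:
By the outcome, as a careful person would: the job done as asked, in the order asked, and still so for the second after the job is handed in, while the arm keeps its last pose, push and grip.
It also fails if it takes over 40 s, if anything falls off the work surface, if the arm or the gripper's body presses on something with over 40 N, if the wrist force passes 120 N, or if a joint passes its speed limit or range.

## Working session

There is one attempt and no reset: what is moved stays moved. The work goes in short steps, Python scripts to look and compute and a tool call to move; the robot and the scene stay as the last step left them, time stands still between calls to the robot, and variables do not carry over. Pictures are saved under pics/ and viewed, and the job is handed in when it is done.

Besides the shell and the picture viewer there is one more tool, called after "Call:" as name(argument=value, ...) on one line, values as JSON. carry_out: Moves the arm, as the interface text tells. Its arguments: {"type":"object","properties":{"commands":{"type":"array"},"grip_force":{"type":"number"}},"required":["commands"]}

```bash
mkdir -p pics; cat > h.py <<'E'
import numpy as np, cv2, json
from bench import r
from scipy.spatial.transform import Rotation as R
def snap(n,f):
    ci=r.camera_info(n); im=r.camera(n); cv2.imwrite('pics/'+f+'.png',im); np.savez('pics/'+f+'.npz',**{k:np.array(v) for k,v in ci.items()}); return im,ci
def load(f):
    d=np.load('pics/'+f+'.npz'); return {k:d[k] for k in d.files}
def proj(ci,p):
    c=np.array(ci['rotation']).T@(np.array(p,float)-np.array(ci['origin'])); return np.array([ci['fx']*c[0]/c[2]+ci['cx'],ci['fy']*c[1]/c[2]+ci['cy']])
def ray(ci,u,v):
    d=np.array(ci['rotation'])@np.array([(u-ci['cx'])/ci['fx'],(v-ci['cy'])/ci['fy'],1]); return np.array(ci['origin']),d
def atz(ci,u,v,z):
    o,d=ray(ci,u,v); return o+d*(z-o[2])/d[2]
E
python3 - <<'E'
from h import *
np.set_printoptions(precision=4,suppress=True)
s=r.read_state(); print(s)
for n in ['scene','top','wrist']:
    im,ci=snap(n,n+'0'); print(n,ci)
E
```

```text
{'time': 0.0, 'joint_positions': array([ 1.1324,  0.3329, -0.0647,  1.4609,  0.0216,  1.3499, -0.0885]), 'joint_vel': array([-0.0009,  0.001 ,  0.0004, -0.0009, -0.0011,  0.0018, -0.0002]), 'joint_torque': array([ -0.0003, -62.325 ,   0.0247, -38.99  ,  -0.0613,   0.0399,
         0.0001]), 'ee_pos': array([ 0.2523, -0.5714,  0.2218]), 'eef_rot': array([ 0.8378, -0.5459, -0.0006, -0.0004]), 'ft_force': array([ 0.359 ,  0.7717, -0.1142]), 'torque': array([0.0468, 0.0081, 0.0238]), 'width': 0.08735388578841632}
scene {'fx': 428.020101154749, 'fy': 428.020101154749, 'cx': 275.6079767364221, 'cy': 207.48250525760236, 'origin': array([ 0.0566, -0.6752,  0.5701]), 'rotation': array([ 0.8175, -0.2326,  0.1399, -0.508 ])}
top {'fx': 407.0241894916972, 'fy': 407.0241894916972, 'cx': 288.0997838251206, 'cy': 213.46943861964678, 'origin': array([0.3751, 0.034 , 1.0727]), 'rotation': array([ 0.7062, -0.7051,  0.0368, -0.0523])}
wrist {'fx': 295.56839454362074, 'fy': 295.56839454362074, 'cx': 279.1110932786166, 'cy': 208.36723757325677, 'origin': array([ 0.3176, -0.5415,  0.3833]), 'rotation': array([ 0.8302, -0.5412, -0.0732,  0.1116])}
```

```bash
sed -i "s/ci=r.camera_info(n); im/ci=dict(r.camera_info(n)); ci['rotation']=R.from_quat(ci['rotation']).as_matrix(); im/" h.py
python3 - <<'E'
from h import *
for n in ['scene','top','wrist']:
    d=load(n+'0'); d['rotation']=R.from_quat(d['rotation']).as_matrix(); np.savez('pics/'+n+'0.npz',**d)
E
```

```text
(no output)
```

View pics/scene0.png

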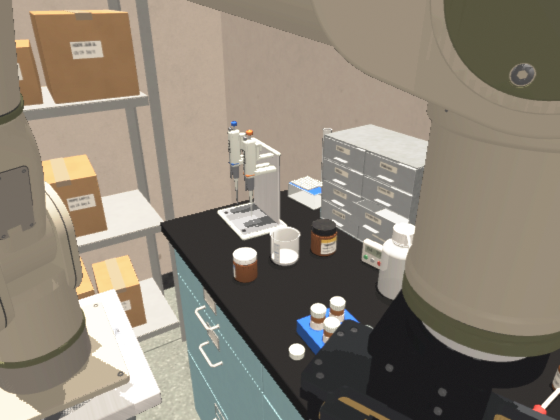

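View pics/top0.png

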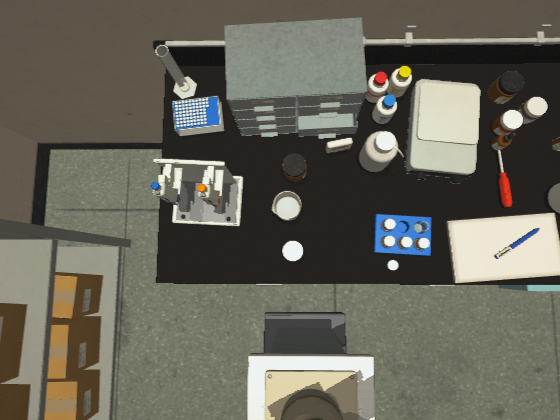

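View pics/wrist0.png

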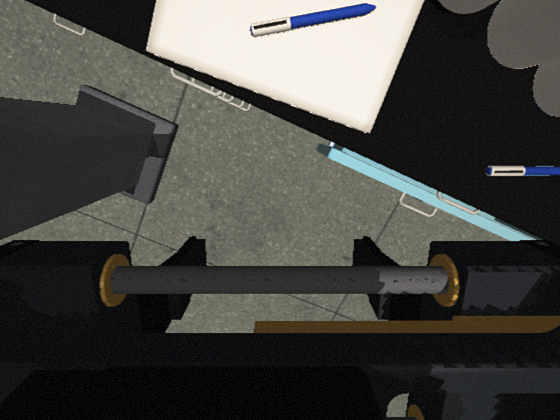

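The scene view shows the blue pipette at (234,125) and the orange one at (249,133), with the rack at about (330,325). In the top view the blue button is at (155,185), the orange at (201,188), the rack around (403,235), and the open vial seems to be the clear one at (421,227). I'll zoom in next.

```bash
python3 - <<'E'
import cv2,numpy as np
im=cv2.imread('pics/top0.png')
a=cv2.resize(im[150:235,140:260],None,fx=6,fy=6,interpolation=cv2.INTER_CUBIC); cv2.imwrite('pics/t1.png',a)
a=cv2.resize(im[205:280,360:450],None,fx=8,fy=8,interpolation=cv2.INTER_CUBIC); cv2.imwrite('pics/t2.png',a)
im=cv2.imread('pics/scene0.png')
a=cv2.resize(im[110:250,200:320],None,fx=4,fy=4,interpolation=cv2.INTER_CUBIC); cv2.imwrite('pics/s1.png',a)
E
```

```text
(no output)
```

View pics/t1.png

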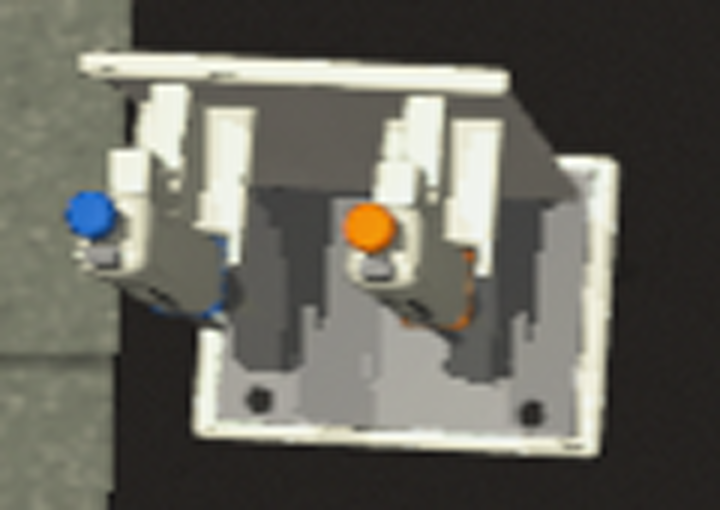

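View pics/t2.png

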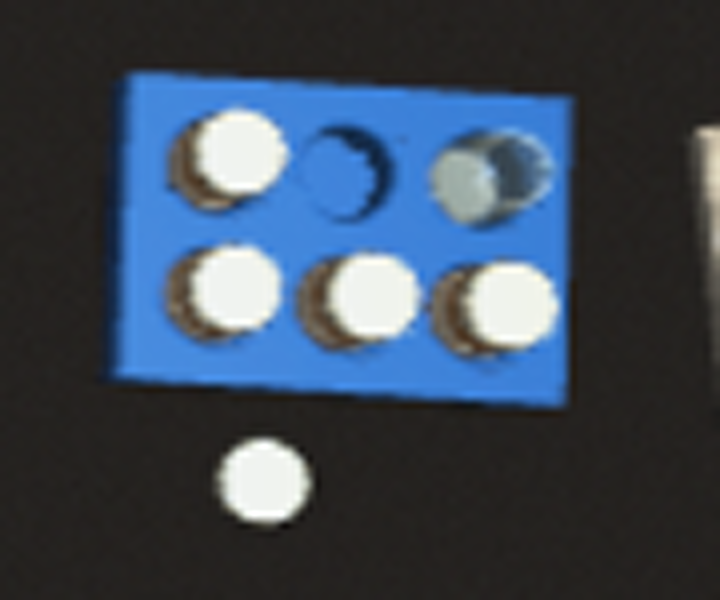

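View pics/s1.png

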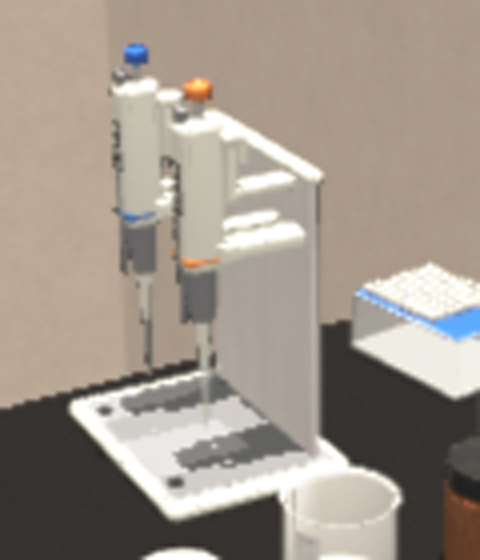

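```bash
python3 - <<'E'
from h import *
from scipy.optimize import least_squares
np.set_printoptions(precision=4,suppress=True)
c=load('top0'); s=load('scene0')
t1=lambda x,y:((x+.5)/6-.5+140,(y+.5)/6-.5+150)
t2=lambda x,y:((x+.5)/8-.5+360,(y+.5)/8-.5+205)
s1=lambda x,y:((x+.5)/4-.5+200,(y+.5)/4-.5+110)
print('blue btn',atz(c,*t1(90,214),.276),'orange',atz(c,*t1(369,227),.276))
# scene triangulate: button center top
def tri(a,b):
    f=lambda p:np.r_[proj(c,p)-a,proj(s,p)-b]
    r_=least_squares(f,[.6,.4,.2]); return r_.x,r_.fun
print('tri blue',tri(t1(90,214),s1(137,54)))
print('tri orange',tri(t1(369,227),s1(198,90)))
for p in [(195,437),(600,455),(617,157)]: print('stand',atz(c,*t1(*p),.012))
for p in [(78,62),(508,82)]: print('plate top',atz(c,*t1(*p),.216))
for p in [(127,72),(573,96),(566,406),(118,380)]: print('rack top',atz(c,*t2(*p),.028))
for n,p in dict(A=(241,152),B=(236,288),C=(374,296),D=(513,304)).items(): print('cap',n,atz(c,*t2(*p),.0665))
print('empty',atz(c,*t2(346,174),.028)); print('mouth',atz(c,*t2(518,170),.064),'hole mid bottom',atz(c,*t2(467,187),.006))
print('cap loose',atz(c,*t2(264,481),.0135))
for n,p,z in [('beaker',(287.5,206.5),.07),('jarblue',(292,250.5),.062),('jarblack',(293.5,167),.074)]: print(n,atz(c,*p,z))
E
```

```text
blue btn [0.5331 0.3197 0.276 ] orange [0.5285 0.2258 0.276 ]
tri blue (array([0.5349, 0.3212, 0.2708]), array([ 0.1774, -0.3735, -0.533 ,  0.0431]))
tri orange (array([0.53  , 0.2269, 0.2708]), array([ 0.1097, -0.2188, -0.295 ,  0.0305]))
stand [0.4857 0.3634 0.012 ]
stand [0.4779 0.1848 0.012 ]
stand [0.6108 0.1796 0.012 ]
plate top [0.601  0.3481 0.216 ]
plate top [0.5932 0.1915 0.216 ]
rack top [ 0.5073 -0.1679  0.028 ]
rack top [ 0.4995 -0.3101  0.028 ]
rack top [ 0.4006 -0.3038  0.028 ]
rack top [ 0.4085 -0.1627  0.028 ]
cap A [ 0.4775 -0.1949  0.0665]
cap B [ 0.4355 -0.1922  0.0665]
cap C [ 0.4331 -0.2342  0.0665]
cap D [ 0.4307 -0.2765  0.0665]
empty [ 0.4744 -0.2369  0.028 ]
mouth [ 0.4722 -0.2804  0.064 ] hole mid bottom [ 0.4722 -0.2817  0.006 ]
cap loose [ 0.3768 -0.2113  0.0135]
beaker [0.5197 0.0578 0.07  ]
jarblue [0.4108 0.0465 0.062 ]
jarblack [0.6192 0.0429 0.074 ]
```

```bash
cat >> h.py <<'E'
def Rt(yaw): # tool down, tool x at yaw
    x=np.array([np.cos(yaw),np.sin(yaw),0]); z=np.array([0,0,-1.]); return np.c_[x,np.cross(z,x),z]
def plan(p,yaw_deg,s=None):
    s=s or r.read_state(); R0=R.from_quat(s['eef_rot']).as_matrix()
    d=R0.T@(np.array(p)-s['ee_pos'])/.025; t=R.from_matrix(R0.T@Rt(np.radians(yaw_deg))).as_rotvec()/np.radians(5)
    return np.round(d,3),np.round(t,3)
E
python3 - <<'E'
from h import *
print(plan([.48,-.10,.37],10))
E
```

```text
(array([-13.58 , -15.948,  -5.908]), array([-8.0000e-03,  1.0000e-02, -1.5235e+01]))
```

Call:
carry_out(commands=[[[0, -1.1, -1.3, -2, 0, 0, -1.2], [0, -2.3, -2.7, -3.5, 0, 0, -2.7], [0, -3.9, -4.5, -5, 0, 0, -4.3], [0, -5.5, -6.4, -5.9, 0, 0, -6], [0, -7.1, -8.3, -5.9, 0, 0, -7.8], [0, -8.7, -10.2, -5.9, 0, 0, -9.6], [0, -10.3, -12.1, -5.9, 0, 0, -11.4], [0, -11.9, -14, -5.9, 0, 0, -13.2], [0, -13.6, -15.9, -5.9, 0, 0, -15.2]]], grip_force=20)

```text
time: 1.27
ee_pos: [0.4746, -0.1079, 0.3698]
eef_rot: [0.996, 0.088, -0.0, -0.0]
ft_force: [1.4, -0.5, -0.1]
width: 0.0871
```

```bash
python3 - <<'E'
from h import *
s=r.read_state(); print(s['time'],s['joint_positions'],s['joint_vel'].round(2),s['ee_pos'],s['eef_rot'])
print(plan([.51,.30,.37],87.3))
E
```

```text
1.275 [ 0.6771459   0.01642469 -0.54870927  1.52596565  0.00798066  1.60206458
  0.30536803] [-0.56  0.21 -0.54 -0.18  0.1   0.    0.31] [ 0.47462612 -0.10792369  0.36975475] [ 9.96102890e-01  8.81980463e-02 -1.57473193e-04 -3.36684321e-04]
(array([  4.26 , -15.814,   0.   ]), array([-9.0000e-03, -3.0000e-03, -1.5436e+01]))
```

Call:
carry_out(commands=[[[0, 0.3, -1.2, 0, 0, 0, -1.2], [0, 0.7, -2.8, 0, 0, 0, -2.8], [0, 1.2, -4.6, 0, 0, 0, -4.6], [0, 1.7, -6.4, 0, 0, 0, -6.4], [0, 2.2, -8.2, 0, 0, 0, -8.2], [0, 2.7, -10, 0, 0, 0, -10], [0, 3.2, -12, 0, 0, 0, -12], [0, 3.7, -13.6, 0, 0, 0, -13.6], [0, 4.1, -15, 0, 0, 0, -14.8], [0, 4.3, -15.8, 0, 0, 0, -15.4], [0, 4.3, -15.8, 0, 0, 0, -15.4]]])

```text
time: 2.65
ee_pos: [0.5103, 0.3013, 0.3693]
eef_rot: [0.724, 0.69, -0.0, -0.001]
ft_force: [0.1, 0.3, 0.3]
width: 0.0872
```

```bash
python3 - <<'E'
from h import *
s=r.read_state(); print(s['time'],s['joint_positions'],s['joint_vel'].round(2),s['ee_pos'],s['eef_rot'])
im,ci=snap('wrist','w1')
im,ci=snap('scene','s2')
E
```

```text
2.65 [ 0.08140191  0.35983902 -0.94703635  1.24807101  0.28916148  1.67326597
  0.71979767] [ 0.04 -0.03  0.02  0.01 -0.01 -0.   -0.01] [0.51032269 0.30132397 0.36934967] [ 7.23646408e-01  6.90169948e-01 -3.00389190e-04 -1.10866431e-03]
```

View pics/w1.png

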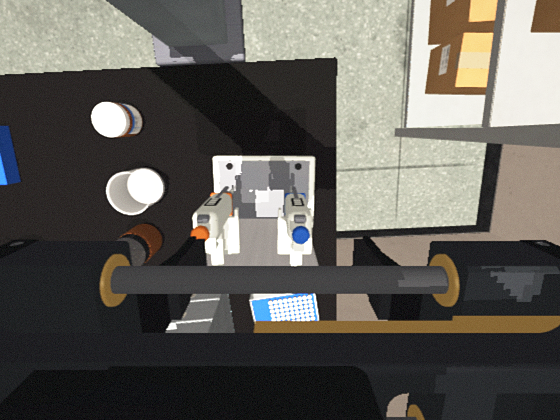

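View pics/s2.png

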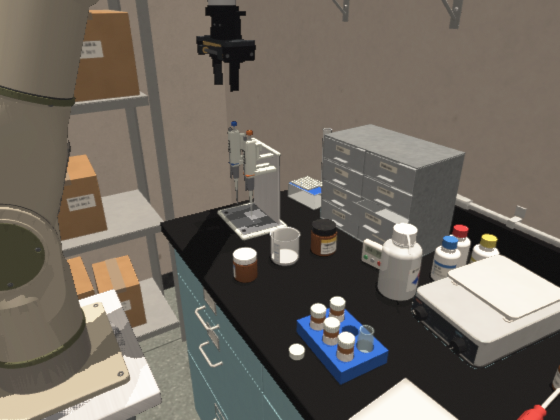

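The wrist view has the blue button at (301,235) on the right and orange at (201,234). The scene view shows the gripper above the stand and the open vial at (366,338), at the rack's right rear. Next I'll triangulate both.

```bash
python3 - <<'E'
from h import *
np.set_printoptions(precision=4,suppress=True)
w=load('w1')
im=cv2.imread('pics/w1.png').astype(int); b,g,rr=im[...,0],im[...,1],im[...,2]
def cen(m):
    n,l,st,c=cv2.connectedComponentsWithStats(m.astype(np.uint8)); return [(st[i][:5].tolist(),c[i].round(2)) for i in range(1,n) if st[i,4]>60]
reg=np.zeros(b.shape,bool); reg[222:248,185:320]=1
print(cen((b>rr+60)&reg)); print(cen((rr>b+80)&reg))
for f in ['top0']:
    i2=cv2.imread('pics/top0.png').astype(int); b2,r2=i2[...,0],i2[...,2]
    reg=np.zeros(b2.shape,bool); reg[175:200,145:215]=1
    print(cen((b2>r2+60)&reg),cen((r2>b2+80)&reg))
print('blue',atz(w,301,235,.274),'or',atz(w,201,234,.274))
a=cv2.resize(cv2.imread('pics/w1.png')[150:270,170:340],None,fx=4.5,fy=4.5,interpolation=cv2.INTER_CUBIC); cv2.imwrite('pics/w1z.png',a)
a=cv2.resize(cv2.imread('pics/s2.png')[290:380,290:390],None,fx=6,fy=6,interpolation=cv2.INTER_CUBIC); cv2.imwrite('pics/s2z.png',a)
E
```

```text
[([292, 226, 18, 18, 239], array([300.21, 234.56]))]
[([190, 226, 19, 15, 196], array([200.03, 232.48]))]
[] []
blue [0.5339 0.3213 0.274 ] or [0.5285 0.2292 0.274 ]
```

View pics/w1z.png

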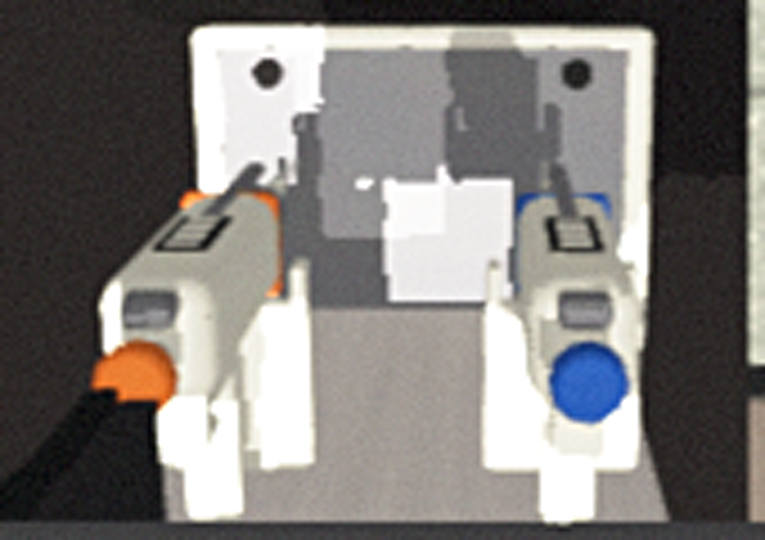

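View pics/s2z.png

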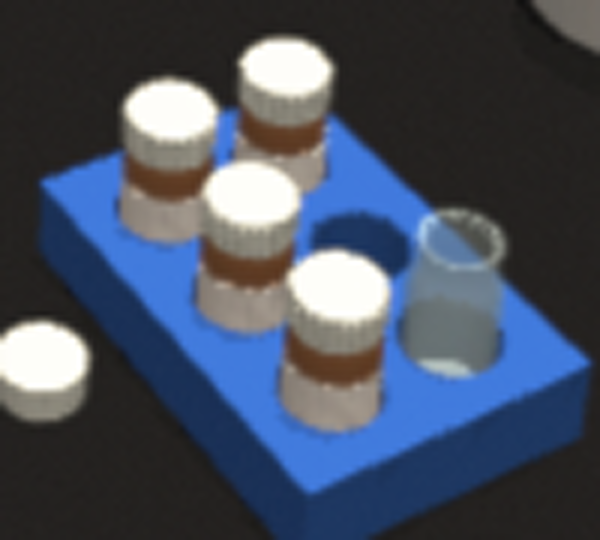

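```bash
python3 - <<'E'
from h import *
s=load('s2'); t=load('top0')
m=((462.5)/6-.5+290,(240.5)/6-.5+290); print('mouth scene',atz(s,*m,.064), 'scene blue btn top',atz(s,234,123.2,.274))
print(plan([.534,.3205,.33],87.25)); print(plan([.534,.3205,.218],87.25))
E
```

```text
mouth scene [ 0.47349038 -0.28065218  0.064     ] scene blue btn top [0.53102177 0.30930776 0.274     ]
(array([0.897, 0.868, 1.592]), array([-0.007, -0.002, -0.041]))
(array([0.896, 0.871, 6.072]), array([-0.007, -0.002, -0.041]))
```

Call:
carry_out(commands=[[[0, 0.5, 0.5, 0.3, 0, 0, 0], [0, 0.9, 0.87, 0.8, 0, 0, 0], [0, 0.9, 0.87, 1.6, 0, 0, 0], [0, 0.9, 0.87, 1.6, 0, 0, 0], [0, 0.9, 0.87, 1.6, 0, 0, 0]]])

```text
time: 3.38
ee_pos: [0.5343, 0.3203, 0.3304]
eef_rot: [0.725, 0.688, 0.0, -0.0]
ft_force: [0.8, -0.2, 0.4]
width: 0.0868
```

```bash
python3 - <<'E'
from h import *
s=r.read_state(); print(s['time'],s['joint_vel'].round(3),s['ee_pos'],s['eef_rot'])
im,ci=snap('wrist','w2')
print(proj(ci,s['ee_pos']), 'btn if at pred',proj(ci,[.534,.3205,.276]))
cv2.imwrite('pics/w2z.png',cv2.resize(im[150:300,180:380],None,fx=4,fy=4,interpolation=cv2.INTER_CUBIC))
print(plan([.534,.3205,.218],87.25))
E
```

```text
3.375 [-0.001 -0.008 -0.004 -0.009 -0.002 -0.001 -0.   ] [0.53425687 0.3202567  0.33037267] [ 7.25349549e-01  6.88380713e-01  3.60379078e-05 -1.55360931e-04]
[277.71836424 255.30621227] btn if at pred [278.35404464 225.50038108]
(array([-2.000e-03, -1.200e-02,  4.506e+00]), array([ 0.003, -0.007, -0.047]))
```

View pics/w2z.png

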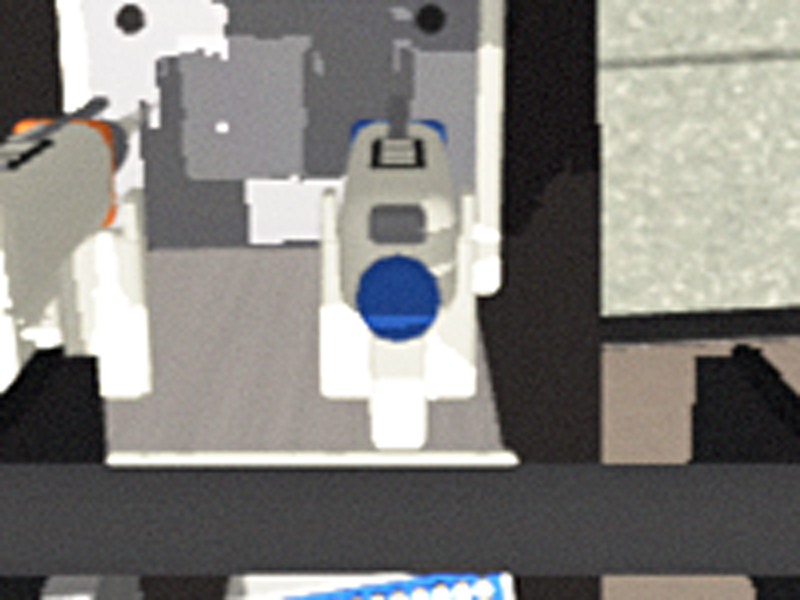

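Call:
carry_out(commands=[[[0, 0.02, 0, 0.6, 0, 0, 0], [0, 0.02, 0, 1.4, 0, 0, 0], [0, 0.02, 0, 2.3, 0, 0, 0], [0, 0.02, 0, 3.2, 0, 0, 0], [0, 0.02, 0, 3.9, 0, 0, 0], [0, 0.02, 0, 4.4, 0, 0, 0], [0, 0.02, 0, 4.5, 0, 0, 0], [0, 0.02, 0, 4.5, 0, 0, 0]]])

```text
time: 4.42
ee_pos: [0.5345, 0.3212, 0.2186]
eef_rot: [0.725, 0.688, 0.001, -0.0]
ft_force: [0.2, -0.7, 0.4]
width: 0.0872
```

```bash
python3 - <<'E'
from h import *
s=r.read_state(); print(s['time'],s['joint_vel'].round(3),s['ee_pos'],s['eef_rot'],s['ft_force'])
im,ci=snap('wrist','w3')
im,ci=snap('scene','s3')
cv2.imwrite('pics/s3z.png',cv2.resize(im[50:250,160:320],None,fx=3,fy=3,interpolation=cv2.INTER_CUBIC))
E
```

```text
4.425 [-0.001 -0.006 -0.003 -0.009 -0.002  0.002 -0.001] [0.5344505  0.32121652 0.21858091] [ 7.25264561e-01  6.88470000e-01  6.01956378e-04 -1.11239698e-04] [ 0.21567018 -0.65049619  0.42820816]
```

View pics/w3.png

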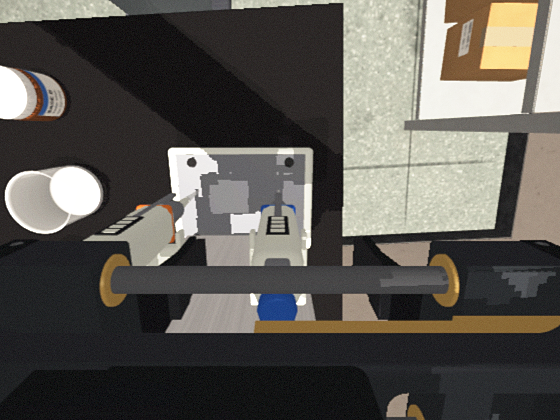

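View pics/s3z.png

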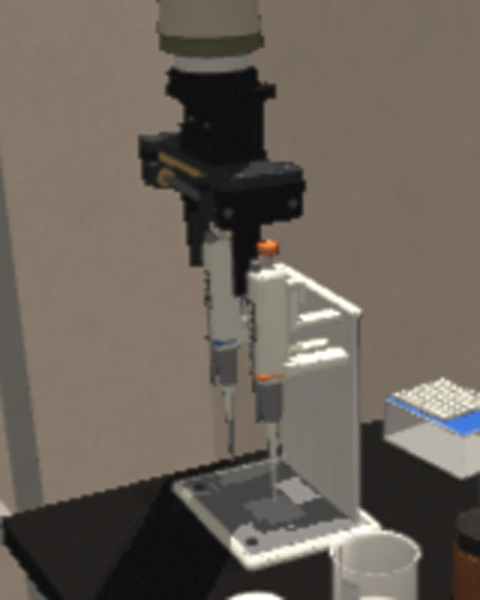

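The fingers straddle the blue pipette, with its button at (278,305) centred between them and the orange one clear. Closing now.

Call:
carry_out(commands=[[[60, 0, 0, 0, 0, 0, 0], [120, 0, 0, 0, 0, 0, 0], [160, 0, 0, 0, 0, 0, 0], [200, 0, 0, 0, 0, 0, 0], [255, 0, 0, 0, 0, 0, 0], [255, 0, 0, 0, 0, 0, 0], [255, 0, 0, 0, 0, 0, 0], [255, 0, 0, 0, 0, 0, 0]]], grip_force=25)

```text
time: 5.52
ee_pos: [0.5345, 0.3213, 0.2189]
eef_rot: [0.725, 0.688, 0.001, -0.0]
ft_force: [-0.1, 0.6, 0.3]
width: 0.0257
```

```bash
python3 - <<'E'
from h import *
s=r.read_state(); print(s['time'],s['ee_pos'],s['eef_rot'],s['ft_force'],s['torque'],s['width'])
im,ci=snap('wrist','w4')
im,ci=snap('scene','s4')
cv2.imwrite('pics/s4z.png',cv2.resize(im[50:250,160:320],None,fx=3,fy=3,interpolation=cv2.INTER_CUBIC))
print(plan([.534,.321,.313],87.25))
E
```

```text
5.525 [0.53452954 0.32128011 0.21888282] [ 7.25299050e-01  6.88433483e-01  7.91715467e-04 -2.45754269e-05] [-0.06294271  0.6204247   0.28353842] [ 0.07358797 -0.09185916 -0.00645906] 0.025711135184810722
(array([-0.007, -0.016, -3.766]), array([ 0.012, -0.013, -0.047]))
```

View pics/s4z.png

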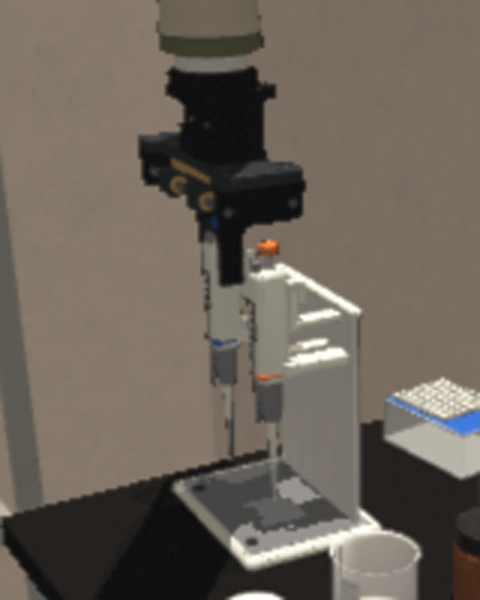

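View pics/w4.png

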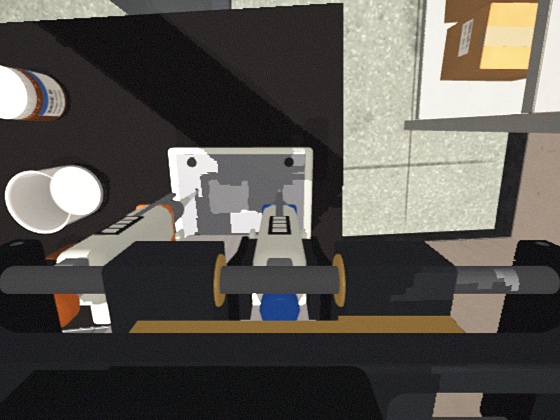

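The opening is 25.7 mm, matching the 26 mm handle, and the pipette is still hanging upright. Lifting straight up.

Call:
carry_out(commands=[[[255, 0, 0, -0.15, 0, 0, 0], [255, 0, 0, -0.4, 0, 0, 0], [255, 0, 0, -0.75, 0, 0, 0], [255, 0, 0, -1.2, 0, 0, 0], [255, 0, 0, -1.7, 0, 0, 0], [255, 0, 0, -2.2, 0, 0, 0], [255, 0, 0, -2.7, 0, 0, 0], [255, 0, 0, -3.15, 0, 0, 0], [255, 0, 0, -3.5, 0, 0, 0], [255, 0, 0, -3.7, 0, 0, 0], [255, 0, 0, -3.8, 0, 0, 0], [255, 0, 0, -3.8, 0, 0, 0]]], grip_force=30)

```text
time: 7.12
ee_pos: [0.5344, 0.3212, 0.3138]
eef_rot: [0.725, 0.688, 0.001, -0.0]
ft_force: [0.4, -0.3, -1.5]
width: 0.0257
```

```bash
python3 - <<'E'
from h import *
s=r.read_state(); print(s['time'],s['ee_pos'],s['eef_rot'],s['ft_force'],s['torque'],s['width'],s['joint_positions'].round(2))
im,ci=snap('scene','s5')
cv2.imwrite('pics/s5z.png',cv2.resize(im[20:250,160:320],None,fx=2.6,fy=2.6,interpolation=cv2.INTER_CUBIC))
print(proj(ci,s['ee_pos']+[0,0,-.178]),proj(ci,s['ee_pos']+[0,0,.0]))
print(plan([.42,.315,.313],87.25))
print(plan([.42,.0,.313],87.25))
print(plan([.473,-.2803,.313],87.25))
E
```

```text
7.125 [0.53437822 0.32116138 0.3137529 ] [ 7.25276914e-01  6.88456906e-01  6.94574077e-04 -6.30884649e-05] [ 0.41555034 -0.25856963 -1.48265643] [ 0.08854046 -0.13505905  0.00073931] 0.02570994154570198 [ 0.03  0.44 -0.93  1.28  0.35  1.59  0.68]
[235.72100849 171.43638008] [232.31754222 106.7457033 ]
(array([-0.482, -4.556,  0.021]), array([ 0.008, -0.011, -0.047]))
(array([-1.3065e+01, -3.9000e+00,  9.0000e-03]), array([ 0.008, -0.011, -0.047]))
(array([-2.4151e+01, -1.1990e+00,  1.0000e-03]), array([ 0.008, -0.011, -0.047]))
```

View pics/s5z.png

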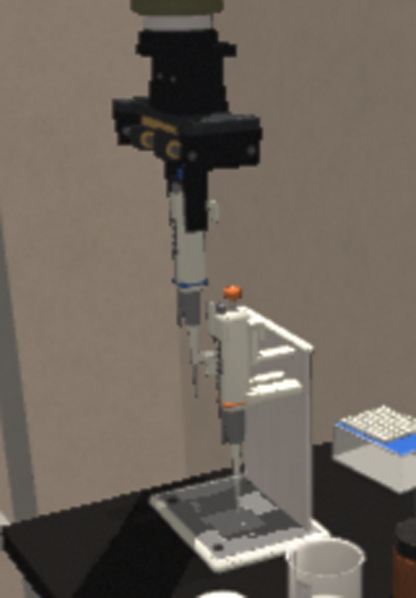

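The pipette is lifted and upright, with its tip at (235,172) in the scene view as predicted. Moving out towards the robot, clear of the orange pipette, then sideways.

Call:
carry_out(commands=[[[255, 0, -0.15, 0, 0, 0, 0], [255, 0, -0.45, 0, 0, 0, 0], [255, -0.05, -0.9, 0, 0, 0, 0], [255, -0.1, -1.4, 0, 0, 0, 0], [255, -0.15, -1.9, 0, 0, 0, 0], [255, -0.2, -2.4, 0, 0, 0, 0], [255, -0.25, -2.9, 0, 0, 0, 0], [255, -0.3, -3.3, 0, 0, 0, 0], [255, -0.35, -3.6, 0, 0, 0, 0], [255, -0.4, -3.75, 0, 0, 0, 0], [255, -0.4, -3.8, 0, 0, 0, 0]]])

```text
time: 8.55
ee_pos: [0.439, 0.3159, 0.3136]
eef_rot: [0.725, 0.688, 0.001, 0.0]
ft_force: [-0.6, -0.0, -1.4]
width: 0.0257
```

```bash
python3 - <<'E'
from h import *
s=r.read_state(); print(s['time'],s['ee_pos'],s['ft_force'],s['width'],s['joint_positions'].round(2))
print(plan([.44,.05,.313],87.25))
print(plan([.473,-.2803,.313],87.25))
E
```

```text
8.55 [0.43901497 0.31589386 0.31356566] [-0.57753178 -0.03834594 -1.40916749] 0.025736576696469733 [ 0.15  0.23 -1.    1.5   0.19  1.52  0.67]
(array([-10.619,   0.596,   0.014]), array([ 0.011, -0.01 , -0.05 ]))
(array([-2.3744e+01,  2.6060e+00,  4.0000e-03]), array([ 0.011, -0.01 , -0.05 ]))
```

Call:
carry_out(commands=[[[255, -0.2, 0, 0, 0, 0, 0], [255, -0.6, 0, 0, 0, 0, 0], [255, -1.2, 0.05, 0, 0, 0, 0], [255, -2.0, 0.1, 0, 0, 0, 0], [255, -3.0, 0.15, 0, 0, 0, 0], [255, -4.0, 0.2, 0, 0, 0, 0], [255, -5.0, 0.25, 0, 0, 0, 0], [255, -6.0, 0.3, 0, 0, 0, 0], [255, -7.0, 0.4, 0, 0, 0, 0], [255, -8.0, 0.45, 0, 0, 0, 0], [255, -9.0, 0.5, 0, 0, 0, 0], [255, -10.0, 0.6, 0, 0, 0, 0]]])

```text
time: 10.05
ee_pos: [0.4407, 0.064, 0.3134]
eef_rot: [0.726, 0.688, 0.001, 0.0]
ft_force: [0.4, 0.2, -0.7]
width: 0.0258
```

```bash
python3 - <<'E'
from h import *
s=r.read_state(); print(s['time'],s['ee_pos'],s['eef_rot'],s['ft_force'],s['width'],s['joint_positions'].round(2),s['joint_vel'].round(2))
print(plan([.473,-.2803,.313],87.25))
E
```

```text
10.05 [0.44069969 0.06402144 0.31344789] [7.25631184e-01 6.88083414e-01 7.30918004e-04 2.56140041e-04] [ 0.359774    0.2444731  -0.74325697] 0.025829859435401455 [ 0.57 -0.09 -0.75  1.72 -0.06  1.49  1.34] [ 0.2  -0.07  0.27  0.06 -0.03  0.    0.46]
(array([-1.3685e+01,  2.0210e+00,  1.1000e-02]), array([ 0.016, -0.008, -0.059]))
```

Call:
carry_out(commands=[[[255, -1.3, 0.2, 0, 0, 0, 0], [255, -2.6, 0.4, 0, 0, 0, 0], [255, -3.9, 0.6, 0, 0, 0, 0], [255, -5.2, 0.8, 0, 0, 0, 0], [255, -6.5, 1.0, 0, 0, 0, 0], [255, -7.8, 1.2, 0, 0, 0, 0], [255, -9.1, 1.4, 0, 0, 0, 0], [255, -10.4, 1.6, 0, 0, 0, 0], [255, -11.6, 1.75, 0, 0, 0, 0], [255, -12.6, 1.9, 0, 0, 0, 0], [255, -13.3, 1.97, 0, 0, 0, 0], [255, -13.6, 2.0, 0, 0, 0, 0]]])

```text
time: 11.55
ee_pos: [0.4725, -0.279, 0.3131]
eef_rot: [0.726, 0.688, 0.001, 0.0]
ft_force: [1.0, 1.1, -1.1]
width: 0.0254
```

Call:
carry_out(commands=[[[255, 0, 0, 0, 0, 0, 0], [255, 0, 0, 0, 0, 0, 0], [255, 0, 0, 0, 0, 0, 0]]])

```text
time: 11.92
ee_pos: [0.4727, -0.2782, 0.3133]
eef_rot: [0.725, 0.688, 0.001, 0.0]
ft_force: [0.5, 0.3, -0.8]
width: 0.0258
```

```bash
python3 - <<'E'
from h import *
s=r.read_state(); print(s['time'],s['ee_pos'],s['eef_rot'],s['ft_force'],s['width'],s['joint_positions'].round(2),s['joint_vel'].round(2))
for n in ['scene','top','wrist']: 
    im,ci=snap(n,n[0]+'6'); print(n,proj(ci,s['ee_pos']+[0,0,-.178]),proj(ci,[.473,-.2803,.064]))
print(plan([.473,-.2803,.313],87.25))
E
```

```text
11.925 [ 0.47266783 -0.27817663  0.31331191] [7.25483557e-01 6.88238919e-01 8.80968516e-04 1.51076906e-04] [ 0.45900909  0.33857938 -0.82640903] 0.025761283758544178 [ 0.83  0.16 -0.44  1.5   0.06  1.5   1.92] [ 0.  0.  0.  0. -0. -0. -0.]
scene [368.98854338 294.89608089] [366.22067098 329.5670941 ]
top [432.94823423 222.65079284] [424.25095833 225.50090844]
wrist [278.60523124 191.82159956] [277.16899542 181.39849859]
(array([-0.067,  0.021,  0.01 ]), array([ 0.016, -0.012, -0.061]))
```

View pics/s6.png

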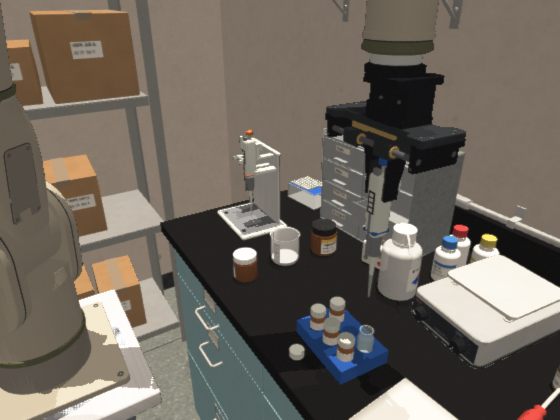

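View pics/t6.png

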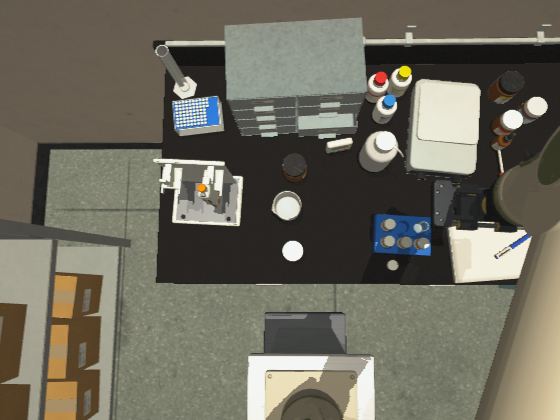

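View pics/w6.png

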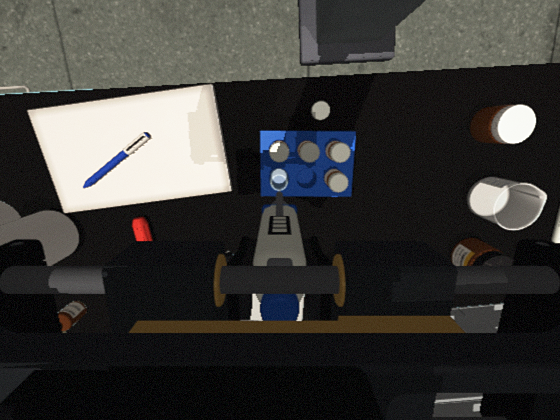

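```bash
python3 - <<'E'
import cv2
z=lambda f,y0,y1,x0,x1,k,o:cv2.imwrite(f'pics/{o}.png',cv2.resize(cv2.imread(f'pics/{f}.png')[y0:y1,x0:x1],None,fx=k,fy=k,interpolation=cv2.INTER_CUBIC))
z('s6',230,370,310,420,4,'s6z'); z('t6',200,260,365,465,7,'t6z'); z('w6',120,250,230,370,5,'w6z')
E
```

```text
(no output)
```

View pics/s6z.png

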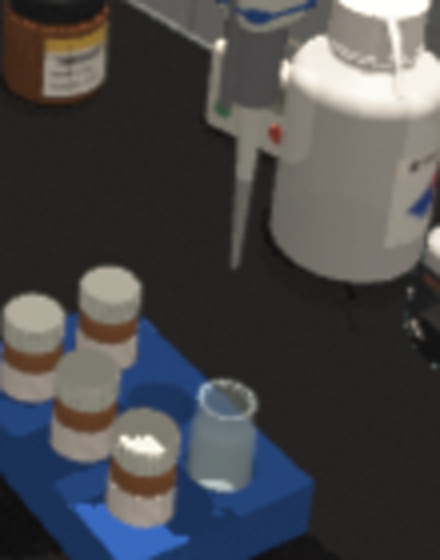

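View pics/t6z.png

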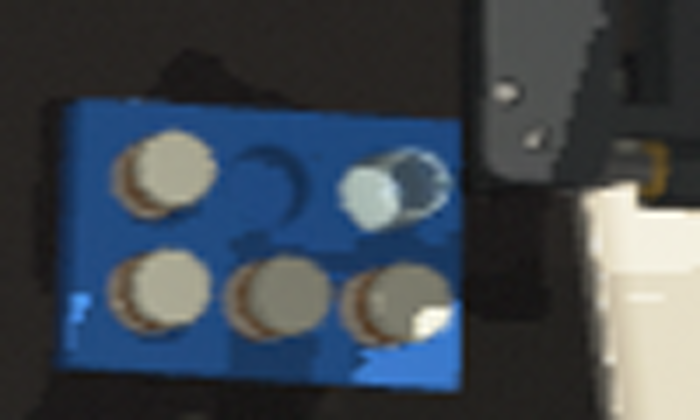

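View pics/w6z.png

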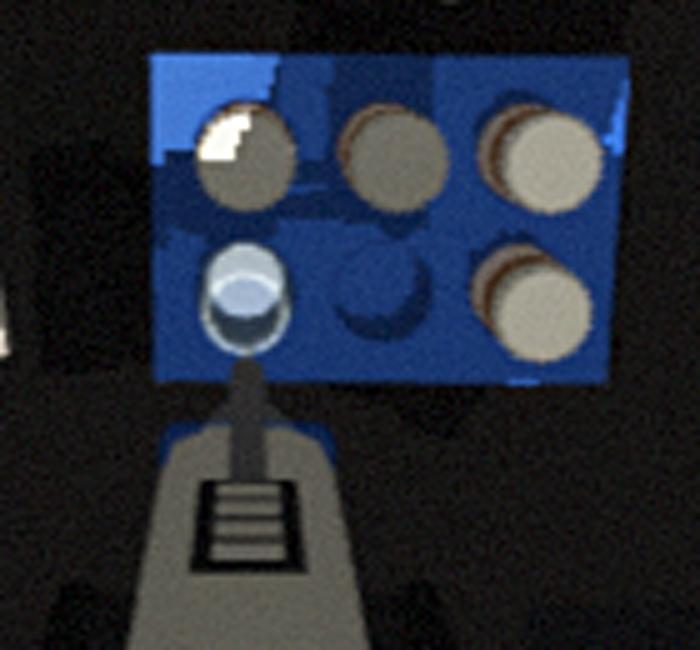

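The views agree. In the scene the tip end is at (368.6,296.6) against (369,295) predicted, and the mouth at (366,330) is as predicted. In the wrist view the tip lines up with the vial. I'll descend to about 2 cm over the mouth and re-measure there, where parallax is small.

Call:
carry_out(commands=[[[255, 0, 0, 0.15, 0, 0, 0], [255, 0, 0, 0.4, 0, 0, 0], [255, 0, 0, 0.75, 0, 0, 0], [255, 0, 0, 1.1, 0, 0, 0], [255, 0, 0, 1.4, 0, 0, 0], [255, 0, 0, 1.65, 0, 0, 0], [255, 0, 0, 1.8, 0, 0, 0], [255, 0, 0, 1.85, 0, 0, 0], [255, 0, 0, 1.85, 0, 0, 0], [255, 0, 0, 1.85, 0, 0, 0]]])

```text
time: 13.32
ee_pos: [0.4727, -0.2786, 0.2672]
eef_rot: [0.726, 0.688, 0.001, 0.0]
ft_force: [-0.2, -0.5, -1.3]
width: 0.0257
```

```bash
python3 - <<'E'
from h import *
s=r.read_state(); print(s['time'],s['ee_pos'],s['eef_rot'],s['ft_force'],s['width'])
for n in ['scene','wrist','top']: 
    im,ci=snap(n,n[0]+'7'); print(n,proj(ci,s['ee_pos']+[0,0,-.179]),proj(ci,[.473,-.2803,.064]))
    if n=='scene': cv2.imwrite('pics/s7z.png',cv2.resize(im[290:370,330:410],None,fx=7,fy=7,interpolation=cv2.INTER_CUBIC))
    if n=='wrist': cv2.imwrite('pics/w7z.png',cv2.resize(im[150:240,230:330],None,fx=6,fy=6,interpolation=cv2.INTER_CUBIC))
    if n=='top': cv2.imwrite('pics/t7z.png',cv2.resize(im[200:260,365:465],None,fx=7,fy=7,interpolation=cv2.INTER_CUBIC))
E
```

```text
13.325 [ 0.47271991 -0.27858335  0.26722533] [7.25683375e-01 6.88028173e-01 8.80259773e-04 3.13541939e-04] [-0.16687158 -0.45842027 -1.28582253] 0.025740761030726117
scene [366.64789367 317.81261189] [366.22067098 329.5670941 ]
wrist [278.38456587 191.54405274] [277.07101292 187.763252  ]
top [426.65217931 224.64746073] [424.25095833 225.50090844]
```

View pics/s7z.png

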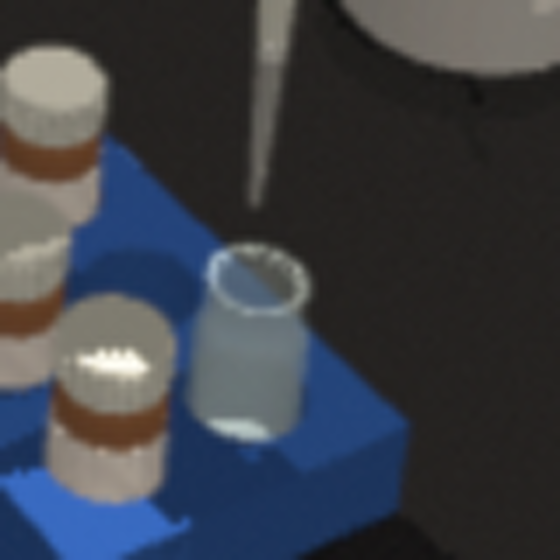

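View pics/w7z.png

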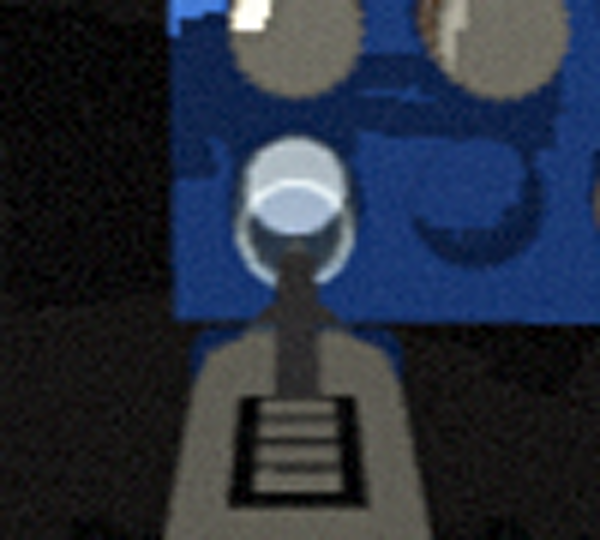

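View pics/t7z.png

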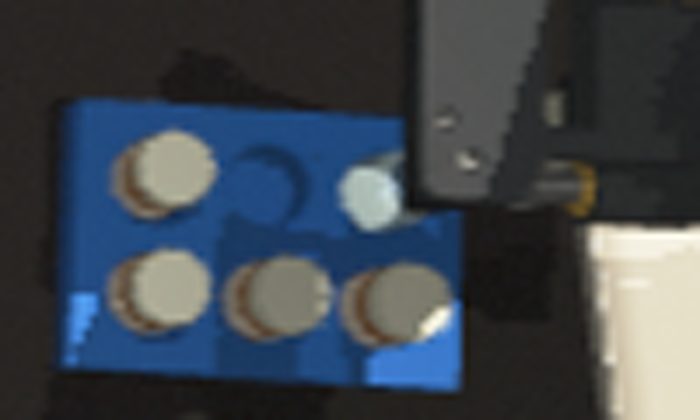

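```bash
python3 - <<'E'
from h import *
from scipy.optimize import least_squares
np.set_printoptions(precision=4,suppress=True)
s,w=load('s7'),load('w7'); M=np.array([.473,-.2803,.064])
S=(366.0-366.6,319.1-329.4); W=(279.1-278.9,190.4-188.1)
f=lambda d:np.r_[proj(s,M+d)-proj(s,M)-S,proj(w,M+d)-proj(w,M)-W]
o=least_squares(f,[0,0,.02]); print(o.x,o.fun)
# absolute
f=lambda p:np.r_[proj(s,p)-(366.0,319.1),proj(w,p)-(279.1,190.4)]
o=least_squares(f,M);print('tip',o.x,o.fun)
f=lambda p:np.r_[proj(s,p)-(366.6,329.4),proj(w,p)-(278.9,188.1)]
o=least_squares(f,M);print('mouth',o.x,o.fun)
print(np.array([.4727,-.2786,.0882])-M)
s_=r.read_state(); print(plan([.473,-.2803,.253],87.0))
E
```

```text
[-0.0022  0.0007  0.0228] [ 0.4955 -0.0571  0.202  -0.2974]
tip [ 0.4721 -0.2778  0.0851] [-0.1167  0.0133 -0.0477  0.0701]
mouth [ 0.4744 -0.2784  0.0621] [-0.61    0.0665 -0.2621  0.3837]
[-0.0003  0.0017  0.0242]
(array([-0.069,  0.017,  0.565]), array([ 0.017, -0.01 , -0.011]))
```

Call:
carry_out(commands=[[[255, -0.02, 0.02, 0.06, 0, 0, 0], [255, -0.04, 0.05, 0.18, 0, 0, 0], [255, -0.04, 0.05, 0.32, 0, 0, 0], [255, -0.04, 0.05, 0.44, 0, 0, 0], [255, -0.04, 0.05, 0.52, 0, 0, 0], [255, -0.04, 0.05, 0.53, 0, 0, 0], [255, -0.04, 0.05, 0.53, 0, 0, 0], [255, -0.04, 0.05, 0.53, 0, 0, 0]]])

```text
time: 14.48
ee_pos: [0.4739, -0.2797, 0.254]
eef_rot: [0.726, 0.688, 0.001, 0.0]
ft_force: [0.1, 0.1, -2.1]
width: 0.026
```

```bash
python3 - <<'E'
from h import *
s=r.read_state(); print(s['time'],s['ee_pos'],s['eef_rot'],s['ft_force'],s['width'],s['joint_vel'].round(3))
for n in ['scene','wrist']: 
    im,ci=snap(n,n[0]+'8'); print(n,proj(ci,s['ee_pos']+[0,0,-.179]),proj(ci,[.473,-.2803,.064]))
    if n=='scene': cv2.imwrite('pics/s8z.png',cv2.resize(im[200:350,330:410],None,fx=4,fy=4,interpolation=cv2.INTER_CUBIC)); cv2.imwrite('pics/s8y.png',cv2.resize(im[305:345,345:395],None,fx=14,fy=14,interpolation=cv2.INTER_CUBIC))
    if n=='wrist': cv2.imwrite('pics/w8z.png',cv2.resize(im[160:230,240:320],None,fx=8,fy=8,interpolation=cv2.INTER_CUBIC))
E
```

```text
14.475 [ 0.47393215 -0.27966104  0.25402307] [7.25688356e-01 6.88022892e-01 8.87815032e-04 3.49068956e-04] [ 0.0796761   0.05570662 -2.05787031] 0.02598213739079927 [ 0.     0.001  0.001 -0.    -0.001 -0.001 -0.002]
scene [366.94865236 324.07623894] [366.22067098 329.5670941 ]
wrist [278.37556301 191.52811169] [277.82614962 188.88326793]
```

View pics/s8y.png

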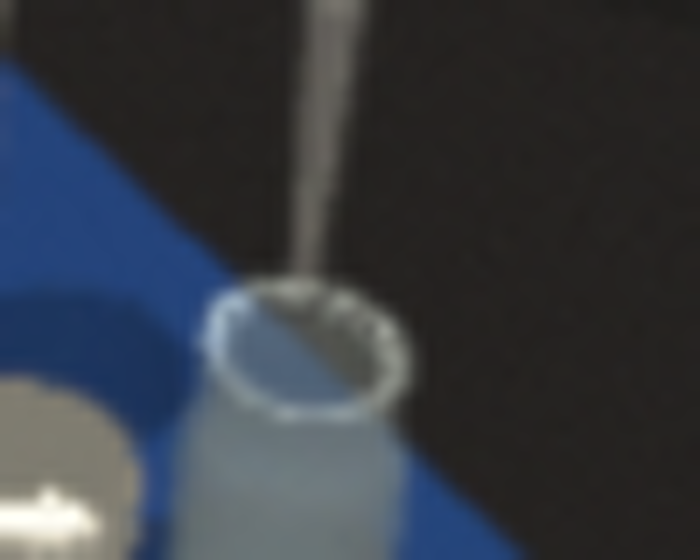

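View pics/w8z.png

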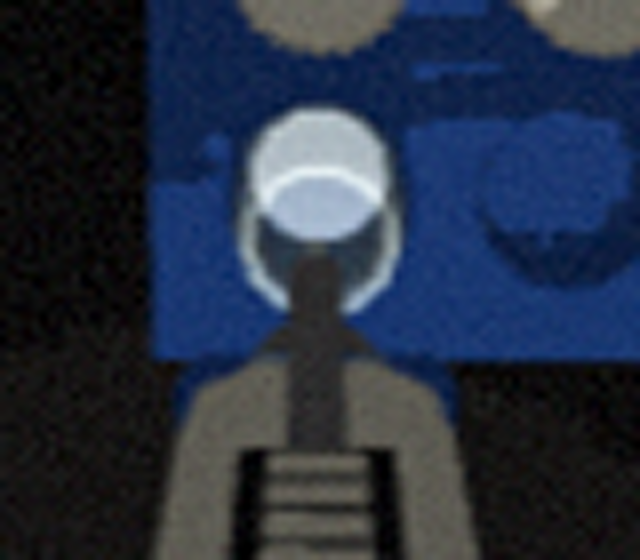

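View pics/s8.png

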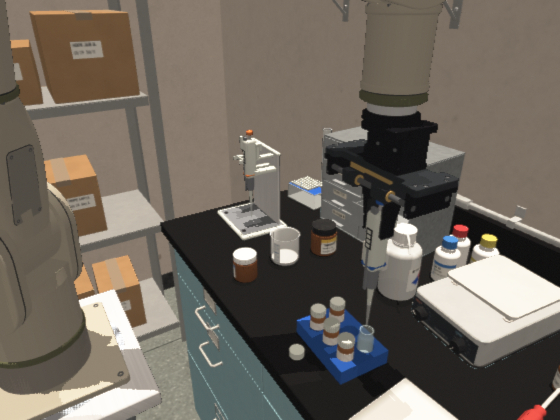

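```bash
python3 - <<'E'
from h import *
from scipy.optimize import least_squares
np.set_printoptions(precision=4,suppress=True)
s,w=load('s8'),load('w8'); M=np.array([.473,-.2803,.064])
S=(366.4-366.55,324.9-329.5); W=(279.2-279.6,190.8-189.1)
f=lambda d:np.r_[proj(s,M+d)-proj(s,M)-S,proj(w,M+d)-proj(w,M)-W]
o=least_squares(f,[0,0,.02]); print(o.x,o.fun)
for d in ([0,0,.01],[0,0,.012]): print(proj(s,M+d)-proj(s,M),proj(w,M+d)-proj(w,M))
E
```

```text
[-0.0005 -0.0002  0.0105] [ 0.5251 -0.0616  0.2114 -0.3124]
[ 0.5169 -4.5915] [-0.0333  1.7169]
[ 0.621  -5.5166] [-0.0401  2.0718]
```

Relative to the mouth, the tip comes out at (-0.5, -0.2, +10.5) mm. That is centred to within a millimetre, about 1 cm up, and the arm is still. Handing in.

```bash
python3 - <<'E'
from h import *
s=r.read_state(); print(s['time'],s['ee_pos'],s['width'],s['joint_vel'].round(3))
print(r.close_job())
E
```

```text
14.575 [ 0.47392103 -0.27965295  0.25400407] 0.025385353343748175 [-0.    -0.     0.001  0.001  0.002  0.     0.001]
the job is handed in; nothing more can be done
None
```

I gripped the blue-button pipette across the flat sides of its handle and lifted it 95 mm straight up off the stand. I then drew it out towards the robot, clear of the orange pipette, and carried it upright over the glassware. It is now held still over the open vial, and I handed the job in at about 14.6 s of the 40 s allowed.

- **Tip position:** measured in the scene and wrist pictures, the tip's end is about 10.5 mm above the rim and within 1 mm of the mouth's centre.
- **Hold:** the tool points straight down, the joints are at rest, and the finger opening is 25–26 mm on the 26 mm handle.
- **Surroundings:** the last scene picture shows the orange pipette, vials, cap, jars and beaker looking undisturbed. I did not re-measure their positions.
- **Disagreements:** single-camera fixes differed by 1–2 mm, within the calibration error, so I centred the tip on its offset from the mouth in the same pictures. The gripper hid the mouth from the top camera at the end, so that camera could not confirm the final position.

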